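Set sprung callipers to the red marks and hold

TASK

Lift the sprung steel callipers off their wooden rest, carry them level to the sizing board and bring the tips about a centimetre above the card with the red lines, one tip over each red line where the thin cross line meets it. Squeeze the legs until the tip gap matches the spacing of the red lines, without the callipers touching the board and leaving everything else on the bench where it is. Hold that gap steady over the lines for two seconds and finish while still holding it there, so that I can spin the nut down.

Things in the scene. Friction and masses are not known exactly. Their poses are not given: they have to be found in the camera images.
- calliper: steel outside callipers lying flat, tips away from the robot: 200 mm long, 8 mm thick, 0.11 kg. Origin: underside, at the pivot stud; x along the middle line to the tips, y to the left leg, z up. Behind the pivot a round bow spring pushes the two mirrored legs apart (always equally; no lock). A screw crosses at x = 38 mm; its nut reaches 41 mm out on the left: keep fingers off it
- calliper_grip (a point): place to squeeze: middle line, 75 mm ahead of the pivot, 75 mm behind the tips (when set), mid-thickness; axes as the callipers'. The legs' outer faces have flats here (pivot x = 60 to 90 mm), 61 mm apart fully open, 46 mm and parallel at a 24 mm tip gap: 2 mm of gap per 1 mm of width. It takes 6 N fully open, 12 N at the wanted gap
- tip_l (a point): inner point of the left (+y) leg's tip, half-way up its 8 mm thickness. The tip gap is the distance from tip_l to tip_r: 54 mm fully open, 24 mm wanted
- tip_r (a point): inner point of the right (-y) leg's tip, likewise
- leg_l (a joint): angle of the left leg, rad: 0 fully open (54 mm gap), 0.10 at the wanted 24 mm gap, 0.175 at the stop with the tips almost meeting
- rack: fixed dark wooden rest, 165 (x) x 115 (y) mm; the callipers lie flat across its two rails, 30 mm high, 12 mm thick, at x = -60 and +62 mm from its centre. Between the rails fingers can go down beside the legs to the 6 mm base. Origin: centre of its underside
- board: fixed plywood sizing board, 150 (x) x 260 (y) x 18 mm, origin: centre of underside, x away from the robot. Three 50 x 64 mm white cards side by side in any order, centred 27 mm in from the edge nearest the robot: pairs of lines along x, red 24, blue 36, green 16 mm apart, and a thin dark cross line along y. Reach over that edge from the robot's side: the fingers then stay off the board
- red_l (a point): point on the red card, on the board's top face (18 mm above the bench): the left red line (+y of the board) where the thin cross line meets it; its axes are the board's. tip_l belongs above it
- red_r (a point): the same for the right red line, 24 mm from red_l. tip_r belongs above it
- pencil: flat red carpenter's pencil, 170 mm, lying on the rear of the board; a bystander, to be left alone. Origin at the centre of its underside
- sand_block: cork sanding block 110 x 62 x 33 mm; a bystander, to be left alone. Origin at the centre of its underside
- square: try square with wooden stock 110 mm and steel blade 150 mm, lying flat; a bystander, to be left alone. Origin at the centre of its underside
- finial: turned wooden finial, 48 mm across, 120 mm tall, standing; a bystander, to be left alone. Origin at the centre of its underside
- glue: white glue bottle, 54 mm across, 160 mm tall; a bystander, to be left alone. Origin at the centre of its underside
- mug: blue mug, 82 mm across, 92 mm tall; a bystander, to be left alone. Origin at the centre of its underside
- screwdriver: screwdriver with wooden handle, 260 mm long, lying; a bystander, to be left alone. Origin at the centre of its underside
There are look-alikes about, which are no part of the job. What is shaped like the rack but orange is not meant. Leave any green look-alike of the calliper alone.

How it is judged:
On the way, in this order (a step that is already met when the one before it is completed fails the run):
1. the callipers are gripped and lifted clear of the rest (height (world z) of calliper_grip above 0.042 m and contact force between calliper and rack below 0.1 N and contact force between calliper and the fingers above 1 N), for 0.2 s.
2. the tips are held steady over the red lines at the marked gap (distance between tip_l and tip_r between 0.0215 and 0.0265 m and horizontal distance between tip_l and red_l below 0.006 m and horizontal distance between tip_r and red_r below 0.006 m and z of tip_l in the frame of red_l between 0.003 and 0.022 m and z of tip_r in the frame of red_r between 0.003 and 0.022 m and velocity of joint leg_l between -0.06 and 0.06 rad/s and angle between calliper's own z axis and vertical below 0.3 rad and linear speed of calliper below 0.03 m/s and contact force between calliper and the fingers above 2 N and contact force between calliper and board below 0.3 N and contact force between calliper and rack below 0.3 N), for 1 s.
At the end, for the whole second after the job is handed in: Held in the fingers (over 2 N), at rest, level within 17 degrees, touching neither board nor rest: tip gap 24 mm within 2.5 mm, each tip within 6 mm (from above) of its own crossing of red line and cross line, and 3 to 22 mm above the board's top (mid-thickness) (all of step 2); the arm keeps its last pose, push and grip.
It fails at once if another thing on the bench is moved more than 25 mm (distance of any of pencil, sand_block, square, finial, glue, mug, screwdriver from where it was at the start of the episode above 0.025 m).
It fails at once if the callipers knock or press on the board with over 2 N (contact force between calliper and board above 2 N).
It also fails if it takes over 43 s, if anything falls off the work surface, if the arm or the gripper's body presses on something with over 40 N, if the wrist force passes 120 N, or if a joint passes its speed limit or range.

ROBOT

A 7-joint arm with a two-finger parallel gripper is mounted at the origin on the work surface. World frame = base frame: x ahead of the robot, y to its left, z up, the work surface at z = 0. Lengths are in m, angles in rad, forces in N, time in s.
With the tool pointing down it reaches from about 0.4 to 0.75 m from the base axis. Payload 19.5 kg.
Tool frame: the origin (TCP) lies between the finger pads; the fingertips stand 8 mm ahead of it and the grasp point (between the pads) lies 11 mm behind it; z points along the fingers, y is the direction in which the jaws open and shut (so a half turn about z gives the same grasp; the last joint's range is limited). The gripper opens to 85 mm and grips with 20 to 120 N. Pads are 22 mm wide; open, the fingers measure 114 mm over their backs; the gripper's body (76 mm by 85 mm) begins 54 mm behind the grasp point. The pads swing forward as they close: fully open they stand 13 mm farther back than shut.
Start: joints at [1.265, 0.707, -0.028, 1.485, 0.022, 0.951, -0.075], TCP at [0.15, -0.555, 0.239] pointing down, gripper open.
Joint ranges: [-2.71, 2.71], [-0.32, 2.16], [-1.57, 1.52], [0, 2.45], [-1.46, 4.6], [0, 2.02], [-2.83, 2.83]. Speed limits (rad/s): [1.89, 1.89, 2.57, 2.57, 3.01, 3.01, 3.01].

INTERFACE

Orientations are given as a 3x3 rotation matrix whose columns are the frame's x, y, z axes.
In Python, from workcell import env, viewer, models gives the robot as it stands.
- The arm moves only by the tool carry_out, never from a script. Its argument "motion" is a list of rows, each a list of 7 numbers: the finger opening in mm, from 0 to 85.4, then the shift along the world's x, y, z in mm, then the turn, a rotation vector about the world's x, y, z in degrees. A call has 1 to 5 rows; each row is the pose to reach, as a shift and turn from the pose commanded when the call began; what a row does not reach only later rows make up. A row lasts 1/8 s, in which the tool goes at most 62.5 mm and 10.7 degrees, less where a joint would pass 70% of its speed; a pose out of reach is approached as far as the arm can. A call with a gripper value outside its range is refused whole. The fingers move at their own pace and stop on an object; "squeeze" is the grip in N (left out, the last holds). Time passes only in rows, so rows that repeat a pose let the fingers close. It gives the time, the measured TCP pose, the force and the opening at its end, in the units of the state.
- env.read_state(): the state, without advancing time (a new reading comes with each control period).
- viewer.get_image(name): name is "side" or "top" or "wrist"; returns the picture (400x640x3 uint8, red, green, blue); there is no depth.
- viewer.camera_model(name): a dict with "camera_matrix" (3x3 intrinsics, pixels), "world_to_cam" (4x4, takes a point from world to camera coordinates). Camera axes: x right, y up, looking along -z (the intrinsics and any distortion apply to the point x, -y, -z); pixel columns grow to the right and rows downward; lengths in m; the calibration is good to about 2 mm. A picture is of the moment at which its call begins: read the wrist's pose just before it. camera_model takes no time and is no camera call; for the wrist camera it gives the pose at the moment of the call.
- env.job_done(): hands the job in, once; it reports no verdict.
Trained networks look in the newest picture that a camera, given by its name, has taken for a name from the list of things; names that differ only in an ending like _2 or _b are one class to them, and where a whole thing is asked for, a point or a joint stands for the part that bears it (a point fixed in the world has none). Each returns a list of dicts, best first, with "p" (0 to 1); they miss things now and then, are a little off and sometimes report something else, mostly with a low value. They report only what shows in the picture. A call takes as long as a camera call. They do not tell look-alikes from the thing itself.
- models.search_frame(camera, thing): "box" ([left, top, right, bottom] in pixels, round what is visible of it).
- models.regions_of(camera, thing): "pixels" (400x640 bool, what is visible of it) and "box" ([left, top, right, bottom] in pixels, round what is visible of it).
The state is a dict: "time_s": time; "qpos": joint angles; "joint_velocities": joint speeds; "effort": joint torques, N m; "tcp_pos": TCP position; "tool_rot": TCP orientation; "contact_force": force on the tool from outside, world axes, zero at the start; "wrist_torque": the same for the moment, N m; "opening": finger opening in m.
Only numpy, scipy, OpenCV 4.12 (cv2) and the standard library are available. Lean on these libraries where they do the work, as an engineer would, in place of code of your own. Each camera call takes 0.05 s, during which the arm holds its last target.

## Working session

There is one attempt and no reset: what is moved stays moved. The work goes in short steps, Python scripts to look and compute and a tool call to move; the robot and the scene stay as the last step left them, time stands still between calls to the robot, and variables do not carry over. Pictures are saved under pics/ and viewed, and the job is handed in when it is done.

Besides the shell and the picture viewer there is one more tool, called after "Call:" in YAML: its name, and indented under it one key for each argument. carry_out: Moves the arm, as the interface text tells. Its arguments: {"type":"object","properties":{"motion":{"type":"array"},"squeeze":{"type":"number"}},"required":["motion"]}

```bash
mkdir -p pics; ls
python3 - <<'E'
from workcell import env, viewer, models
import cv2,numpy as np
s=env.read_state(); print(s['time_s'],s['tcp_pos'],np.round(s['tool_rot'],3).tolist(),s['opening'])
for n in ['top','side']:
    im=viewer.get_image(n); cv2.imwrite(f'pics/{n}0.png',cv2.cvtColor(im,cv2.COLOR_RGB2BGR))
    m=viewer.camera_model(n); print(n,m)
    for t in ['calliper','rack','board']:
        print(t,[(round(d['p'],2),np.round(d['box']).tolist()) for d in models.search_frame(n,t)])
E
```

```text
pics
0.0 [ 0.14984291 -0.55487245  0.23884235] [[0.965, 0.261, -0.0], [0.261, -0.965, 0.001], [-0.0, -0.001, -1.0]] 0.08516280938170158
top {'camera_matrix': array([[467.52554827,   0.        , 326.72930137],
       [  0.        , 467.52554827, 199.56625549],
       [  0.        ,   0.        ,   1.        ]]), 'world_to_cam': array([[ 0.08259904, -0.99657297,  0.00443928, -0.050172  ],
       [ 0.97513528,  0.08173979,  0.20598493, -0.50653694],
       [-0.20564188, -0.01268526,  0.97854509, -1.45900047],
       [ 0.        ,  0.        ,  0.        ,  1.        ]])}
calliper [(0.68, [286.0, 254.0, 287.0, 254.0]), (0.51, [400.0, 208.0, 410.0, 241.0])]
rack [(0.85, [391.0, 184.0, 437.0, 236.0]), (0.68, [388.0, 255.0, 434.0, 314.0])]
board [(0.87, [266.0, 131.0, 352.0, 187.0])]
side {'camera_matrix': array([[420.26826898,   0.        , 318.47092648],
       [  0.        , 420.26826898, 199.92922394],
       [  0.        ,   0.        ,   1.        ]]), 'world_to_cam': array([[-0.82251961, -0.56844058, -0.01835197,  0.42503921],
       [ 0.3545275 , -0.53768993,  0.76498352, -0.22836532],
       [-0.44471534,  0.62270767,  0.64378834, -0.95662819],
       [ 0.        ,  0.        ,  0.        ,  1.        ]])}
calliper [(0.91, [320.0, 254.0, 392.0, 301.0]), (0.8, [345.0, 142.0, 399.0, 174.0]), (0.43, [340.0, 107.0, 357.0, 140.0])]
rack [(0.91, [338.0, 144.0, 398.0, 183.0]), (0.64, [411.0, 171.0, 478.0, 213.0]), (0.31, [355.0, 146.0, 388.0, 162.0])]
board [(0.76, [216.0, 174.0, 318.0, 247.0]), (0.51, [260.0, 139.0, 317.0, 159.0])]
```

Run:
```python
import cv2
a=cv2.imread('pics/top0.png')[110:330,220:500]; cv2.imwrite('pics/top0c.png',cv2.resize(a,None,fx=2.7,fy=2.7,interpolation=cv2.INTER_CUBIC))
a=cv2.imread('pics/side0.png'); cv2.imwrite('pics/side0c.png',cv2.resize(a[80:320,180:500],None,fx=2.5,fy=2.5,interpolation=cv2.INTER_CUBIC))
```

```text
(no output)
```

View pics/top0.png

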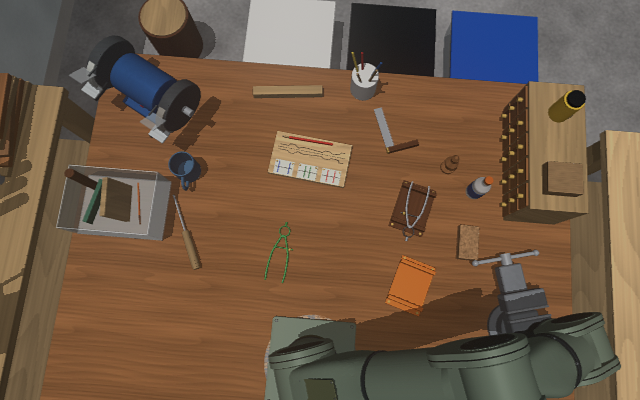

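View pics/top0c.png

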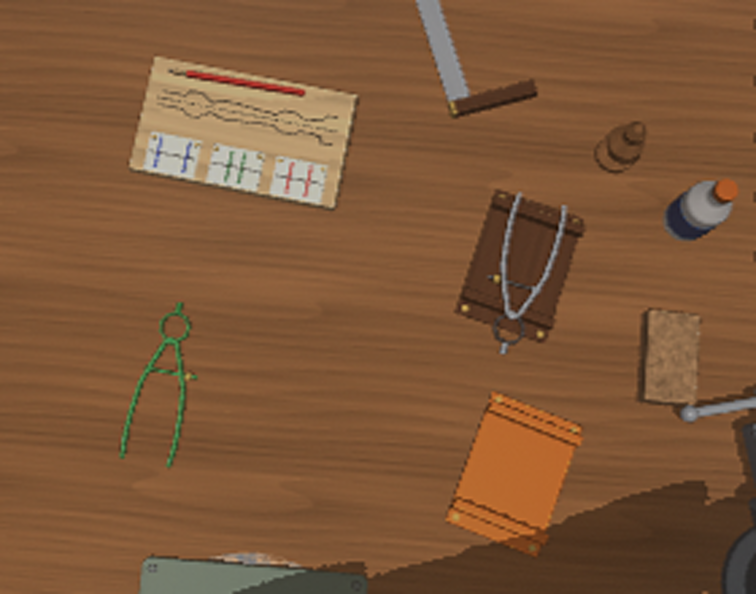

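View pics/side0c.png

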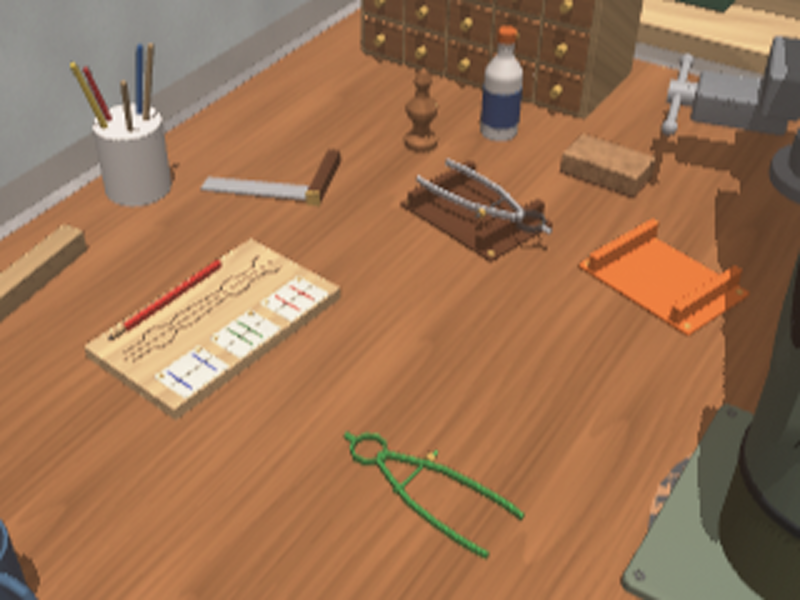

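The meant callipers are the grey steel ones on the dark brown rack (top picture about 412,210). The green callipers (280,252) and the orange rest (411,285) are the look-alikes, so I leave them. The red card is the rightmost of the three, at about (331,177). Next I work out rough positions.

```bash
cat > h.py <<'E'
import numpy as np,cv2
from workcell import env, viewer, models
def ray(m,px):
    K=m['camera_matrix'];T=m['world_to_cam'];R=T[:3,:3];t=T[:3,3]
    d=np.linalg.inv(K)@np.array([px[0],px[1],1.]); d=np.array([d[0],-d[1],-d[2]])
    return -R.T@t, R.T@d
def px2w(m,px,z):
    c,d=ray(m,px); return c+d*(z-c[2])/d[2]
def w2px(m,p):
    T=m['world_to_cam'];q=T[:3,:3]@np.asarray(p)+T[:3,3]; q=np.array([q[0],-q[1],-q[2]])
    u=m['camera_matrix']@q; return u[:2]/u[2]
def save(n,im): cv2.imwrite(f'pics/{n}.png',cv2.cvtColor(im,cv2.COLOR_RGB2BGR))
E
python3 - <<'E'
from h import *
m=viewer.camera_model('top')
f=lambda x,y:(x/2.7+220,y/2.7+110)
for n,p,z in [('pivot',(513,316),.036),('tl',(517,196),.036),('tr',(565,208),.036),('tail',(504,350),.036),('redl_near',(286,192),.018),('redl_far',(291,163),.018),('redr_near',(306,197),.018),('redr_far',(312,167),.018),('b1',(131,170),.018),('b2',(334,208),.018),('b3',(356,95),.018)]:
    print(n,np.round(px2w(m,f(*p),z),4))
w=viewer.camera_model('wrist'); print(w['camera_matrix'],np.round(w['world_to_cam'],3)); 
s=env.read_state();R=s['tool_rot'];c=-w['world_to_cam'][:3,:3].T@w['world_to_cam'][:3,3]; print('cam in tool',R.T@(c-s['tcp_pos'])); print('camR in tool',np.round(R.T@w['world_to_cam'][:3,:3].T,3))
E
```

```text
pivot [ 0.4445 -0.2835  0.036 ]
tl [ 0.5929 -0.2816  0.036 ]
tr [ 0.5827 -0.3406  0.036 ]
tail [ 0.4028 -0.2747  0.036 ]
redl_near [5.788e-01 4.000e-04 1.800e-02]
redl_far [ 0.6163 -0.0027  0.018 ]
redr_near [ 0.5745 -0.0247  0.018 ]
redr_far [ 0.6134 -0.0291  0.018 ]
b1 [0.5907 0.1943 0.018 ]
b2 [ 0.5635 -0.0603  0.018 ]
b3 [ 0.7114 -0.0769  0.018 ]
[[311.82270207   0.         320.32135159]
 [  0.         311.82270207 202.33226821]
 [  0.           0.           1.        ]] [[ 0.261 -0.965  0.001 -0.575]
 [ 0.927  0.25  -0.279  0.036]
 [ 0.269  0.073  0.96  -0.378]
 [ 0.     0.     0.     1.   ]]
cam in tool [ 0.07101243 -0.00045994 -0.13449936]
camR in tool [[-0.     0.96   0.279]
 [ 1.     0.    -0.001]
 [-0.001  0.279 -0.96 ]]
```

Call:
carry_out:
  motion:
    - [85,30,20,50,0,0,0]
    - [85,80,60,80,0,0,-5]
    - [85,130,95,80,0,0,-10]
    - [85,180,130,80,0,0,-15]
    - [85,230,168,80,0,0,-20]

```text
time_s: 1.02
tcp_pos: [0.3775, -0.3886, 0.3194]
tool_rot: [[0.996, -0.088, 0.0], [-0.088, -0.996, -0.0], [0.0, 0.0, -1.0]]
contact_force: [0.9, -1.7, -0.4]
opening: 0.0848
```

Call:
carry_out:
  motion:
    - [85,45,33,0,0,0,-2]
    - [85,85,65,0,0,0,-4]
    - [85,120,90,0,0,0,-6]
    - [85,120,90,0,0,0,-6]
    - [85,120,90,0,0,0,-6]

```text
time_s: 1.65
tcp_pos: [0.4956, -0.3005, 0.3192]
tool_rot: [[0.982, -0.189, -0.0], [-0.189, -0.982, -0.0], [-0.0, 0.0, -1.0]]
contact_force: [-0.2, -1.0, -0.6]
opening: 0.0852
```

Run:
```python
from h import *
s=env.read_state(); print(s['time_s'],s['tcp_pos'],np.round(s['tool_rot'],3).tolist())
save('w1',viewer.get_image('wrist'))
for t in ['calliper','calliper_grip','tip_l','tip_r','rack']:
    print(t,[(round(d['p'],2),np.round(d['box']).tolist()) for d in models.search_frame('wrist',t)])
```

```text
1.65 [ 0.49559575 -0.3004563   0.31923852] [[0.982, -0.189, -0.0], [-0.189, -0.982, -0.0], [-0.0, 0.0, -1.0]]
calliper [(0.98, [59.0, 251.0, 105.0, 321.0]), (0.61, [287.0, 94.0, 342.0, 236.0])]
calliper_grip [(0.79, [61.0, 254.0, 106.0, 321.0]), (0.56, [283.0, 88.0, 341.0, 234.0])]
tip_l [(0.92, [290.0, 88.0, 312.0, 204.0]), (0.82, [64.0, 281.0, 105.0, 322.0]), (0.63, [74.0, 275.0, 105.0, 310.0]), (0.62, [285.0, 90.0, 338.0, 202.0])]
tip_r [(0.92, [290.0, 88.0, 312.0, 204.0]), (0.82, [64.0, 281.0, 105.0, 322.0]), (0.63, [74.0, 275.0, 105.0, 310.0]), (0.62, [285.0, 90.0, 338.0, 202.0])]
rack [(0.88, [268.0, 85.0, 362.0, 206.0]), (0.63, [307.0, 251.0, 391.0, 347.0]), (0.36, [288.0, 88.0, 310.0, 205.0])]
```

View pics/w1.png

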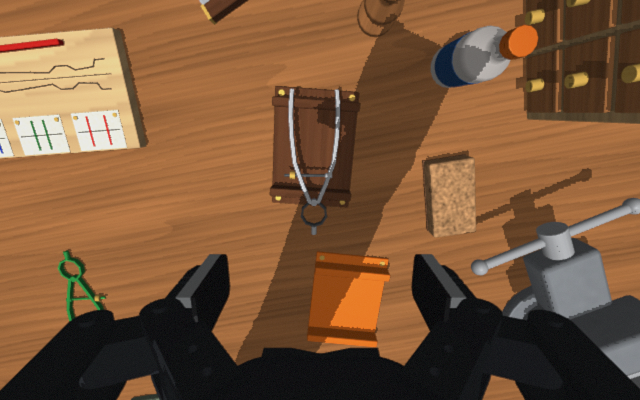

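Run:
```python
import cv2
a=cv2.imread('pics/w1.png'); cv2.imwrite('pics/w1c.png',cv2.resize(a[80:240,260:370],None,fx=3.7,fy=3.7,interpolation=cv2.INTER_CUBIC))
cv2.imwrite('pics/w1d.png',cv2.resize(a[100:160,60:150],None,fx=7,fy=7,interpolation=cv2.INTER_CUBIC))
```

```text
(no output)
```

View pics/w1c.png

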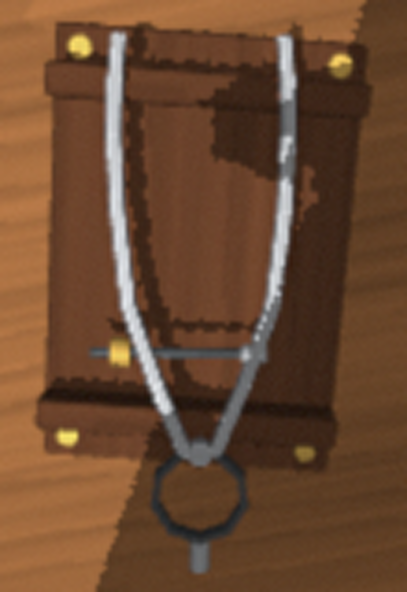

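Call:
carry_out:
  motion:
    - [85,0,0,-40,0,0,0]
    - [85,-10,0,-90,0,0,0]
    - [85,-20,0,-130,0,0,0]
    - [85,-20,0,-130,0,0,0]
    - [85,-20,0,-130,0,0,0]

```text
time_s: 2.58
tcp_pos: [0.4769, -0.3005, 0.1909]
tool_rot: [[0.982, -0.189, 0.002], [-0.189, -0.982, -0.001], [0.002, 0.0, -1.0]]
contact_force: [0.1, -1.0, -0.5]
opening: 0.0846
```

Run:
```python
from h import *
s=env.read_state(); print(s['time_s'],s['tcp_pos'],np.round(s['tool_rot'],3).tolist())
im=viewer.get_image('wrist');save('w2',im)
save('w2c',cv2.resize(im[60:300,240:400],None,fx=2.5,fy=2.5,interpolation=cv2.INTER_CUBIC))
```

```text
2.575 [ 0.47687673 -0.30047478  0.1908611 ] [[0.982, -0.189, 0.002], [-0.189, -0.982, -0.001], [0.002, 0.0, -1.0]]
```

View pics/w2.png

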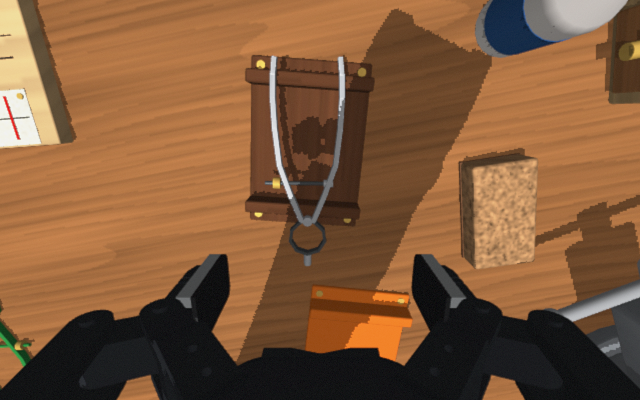

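View pics/w2c.png

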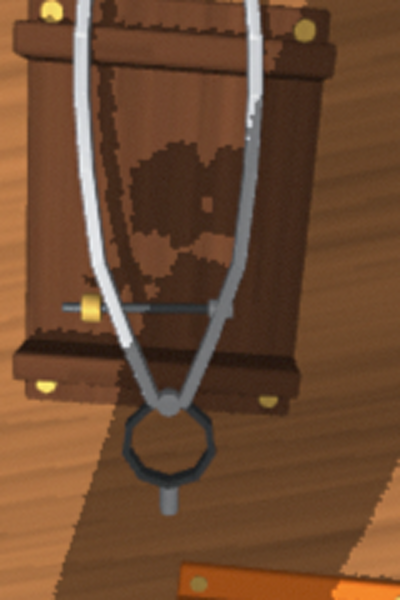

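Run:
```python
from h import *
m=viewer.camera_model('wrist')
P=px2w(m,(307.2,221.2),.039);L=px2w(m,(273.3,57.5),.038);Rr=px2w(m,(341.3,57.5),.038);T=px2w(m,(307.2,264),.034)
M=(L+Rr)/2;d=M-P;print(P,L,Rr,T,np.linalg.norm(L-Rr),np.linalg.norm(d),np.degrees(np.arctan2(d[1],d[0])))
d2=M-T;print('yaw tail',np.degrees(np.arctan2(d2[1],d2[0])))
u=d/np.linalg.norm(d);print('grip from pivot',P+.075*u,'from tips',M-.075*u)
for n,p in [('railfarL',(246,77)),('railfarR',(373,90)),('railnearL',(246,200)),('railnearR',(359,212))]: print(n,px2w(m,p,.03))
# red card from w1 (camera pose then: shift)
m1=m['world_to_cam'].copy()
```

```text
[ 0.44886306 -0.28187012  0.039     ] [ 0.59776798 -0.28297699  0.038     ] [ 0.58690191 -0.33951599  0.038     ] [ 0.40132702 -0.27195069  0.034     ] 0.05757369480473155 0.1464518805166725 -11.57157400153103
yaw tail -11.62518449110099
grip from pivot [ 0.52233696 -0.29691416  0.03848789] from tips [ 0.51886104 -0.29620245  0.03851211]
railfarL [ 0.58833826 -0.25479309  0.03      ]
railfarR [ 0.55639745 -0.36352684  0.03      ]
railnearL [ 0.47885142 -0.22615466  0.03      ]
railnearR [ 0.44555441 -0.33346571  0.03      ]
```

Call:
carry_out:
  motion:
    - [85,20,2,-40,0,0,-0.7]
    - [85,45,4,-80,0,0,-0.7]
    - [85,45,4,-120,0,0,-0.7]
    - [85,45,4,-120,0,0,-0.7]
    - [85,45,4,-120,0,0,-0.7]
  squeeze: 30

```text
time_s: 3.25
tcp_pos: [0.5219, -0.2967, 0.0715]
tool_rot: [[0.98, -0.201, 0.002], [-0.201, -0.98, -0.001], [0.002, 0.001, -1.0]]
contact_force: [0.0, 0.8, 0.4]
opening: 0.0848
```

Run:
```python
from h import *
s=env.read_state(); print(s['time_s'],s['tcp_pos'],np.round(s['tool_rot'],3).tolist())
im=viewer.get_image('wrist');save('w3',im)
im=viewer.get_image('side');save('s3',cv2.resize(im[100:240,300:500],None,fx=4,fy=4,interpolation=cv2.INTER_CUBIC))
m=viewer.camera_model('wrist'); p=s['tcp_pos'];R=s['tool_rot']
print('tcp px',w2px(m,p),'ground under grip',w2px(m,[.521,-.2965,.034]), w2px(m,[.521,-.2965,.006]))
```

```text
3.25 [ 0.52185137 -0.29666869  0.07152536] [[0.98, -0.201, 0.002], [-0.201, -0.98, -0.001], [0.002, 0.001, -1.0]]
tcp px [321.00009938 266.19516009] ground under grip [320.82207502 237.60725817] [320.72269661 221.74973824]
```

View pics/w3.png

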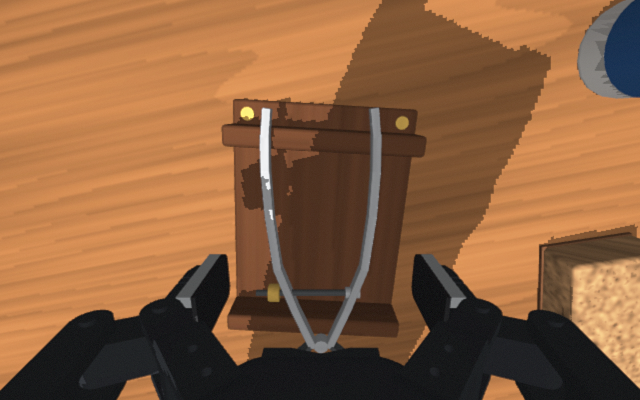

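View pics/s3.png

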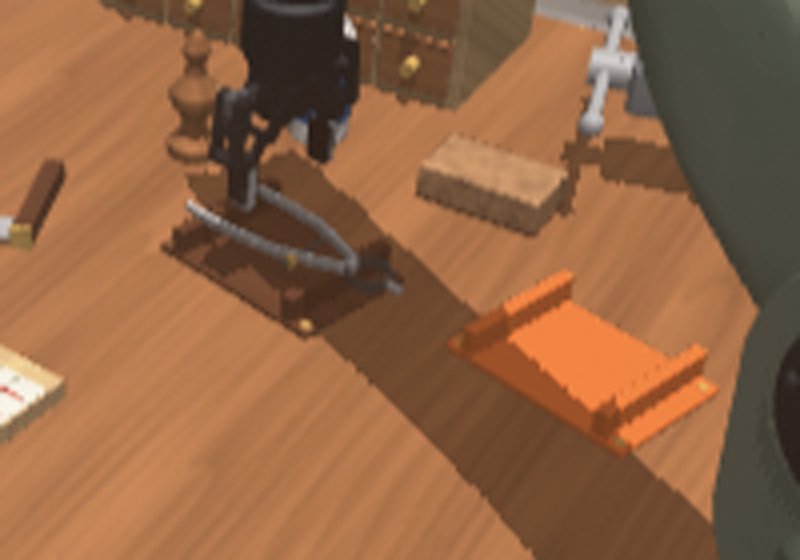

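The callipers are centred between the open pads: pads at about columns 228 and 413, tips at 267 and 376, pivot at 321. I'll go down and close.

Call:
carry_out:
  motion:
    - [85,0,0,-25,0,0,0]
    - [85,-1,0,-45,0,0,0]
    - [85,-1,0,-53,0,0,0]
    - [80,-1,0,-53,0,0,0]
    - [75,-1,0,-53,0,0,0]
  squeeze: 30

```text
time_s: 3.98
tcp_pos: [0.5205, -0.2963, 0.0173]
tool_rot: [[0.98, -0.201, 0.001], [-0.201, -0.98, -0.001], [0.001, 0.0, -1.0]]
contact_force: [0.1, 0.0, -0.6]
opening: 0.075
```

Call:
carry_out:
  motion:
    - [66,0,0,0,0,0,0]
    - [62,0,0,0,0,0,0]
    - [58,0,0,0,0,0,0]
    - [55,0,0,1,0,0,0]
    - [52,0,0,1,0,0,0]

```text
time_s: 4.6
tcp_pos: [0.5205, -0.2962, 0.0181]
tool_rot: [[0.98, -0.201, 0.001], [-0.201, -0.98, -0.0], [0.001, 0.0, -1.0]]
contact_force: [-0.6, 1.6, 11.7]
opening: 0.0523
```

Run:
```python
from h import *
s=env.read_state(); print(s['time_s'],s['tcp_pos'],s['opening'],s['contact_force'],s['wrist_torque'])
im=viewer.get_image('wrist');save('w4',im)
im=viewer.get_image('side');save('s4',cv2.resize(im[100:240,300:500],None,fx=4,fy=4,interpolation=cv2.INTER_CUBIC))
```

```text
4.6 [ 0.52051227 -0.29623241  0.0180944 ] 0.052329550374613405 [-0.5661105   1.57055947 11.71268717] [ 0.17131396  0.09983844 -0.01333044]
```

View pics/w4.png

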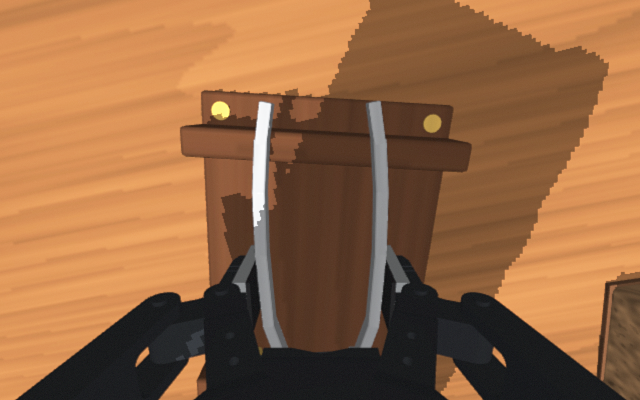

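View pics/s4.png

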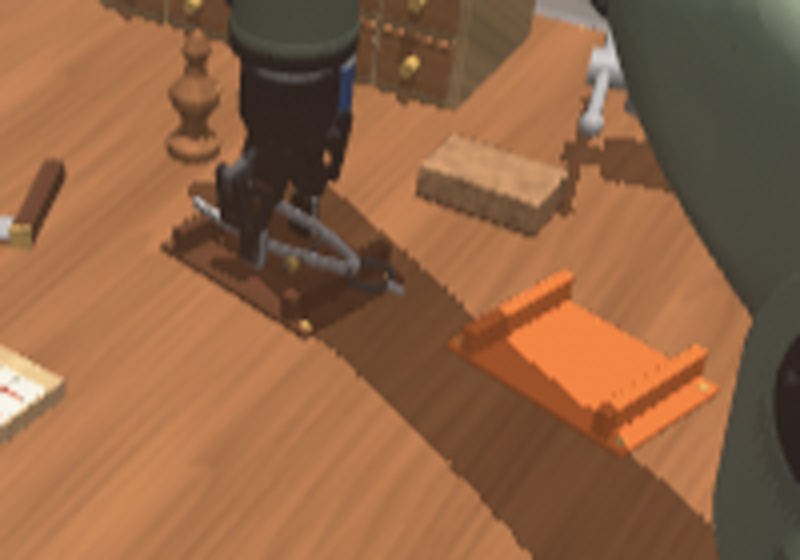

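Call:
carry_out:
  motion:
    - [50,0,0,2,0,0,0]
    - [48,0,0,3,0,0,0]
    - [47,0,0,3,0,0,0]
    - [46,0,0,3,0,0,0]
    - [46,0,0,3,0,0,0]

```text
time_s: 5.32
tcp_pos: [0.52, -0.296, 0.0202]
tool_rot: [[0.98, -0.201, -0.0], [-0.201, -0.98, 0.0], [-0.0, -0.0, -1.0]]
contact_force: [0.5, -0.4, -0.5]
opening: 0.046
```

Call:
carry_out:
  motion:
    - [46,0,0,5,0,0,0]
    - [46,0,0,12,0,0,0]
    - [46,0,0,25,0,0,0]
    - [46,0,0,40,0,0,0]
    - [46,0,0,40,0,0,0]

```text
time_s: 5.95
tcp_pos: [0.5206, -0.2963, 0.0618]
tool_rot: [[0.98, -0.201, 0.002], [-0.201, -0.98, -0.001], [0.002, 0.001, -1.0]]
contact_force: [0.2, 0.2, -1.3]
opening: 0.0461
```

Run:
```python
from h import *
s=env.read_state(); print(s['time_s'],s['tcp_pos'],s['opening'],s['contact_force'],s['wrist_torque'])
im=viewer.get_image('wrist');save('w5',im)
im=viewer.get_image('side');save('s5',cv2.resize(im[80:220,280:480],None,fx=4,fy=4,interpolation=cv2.INTER_CUBIC))
```

```text
5.95 [ 0.52061332 -0.29633457  0.06176589] 0.04611078691265274 [ 0.17337083  0.24372612 -1.3356713 ] [ 0.04200221  0.0294107  -0.03806644]
```

View pics/w5.png

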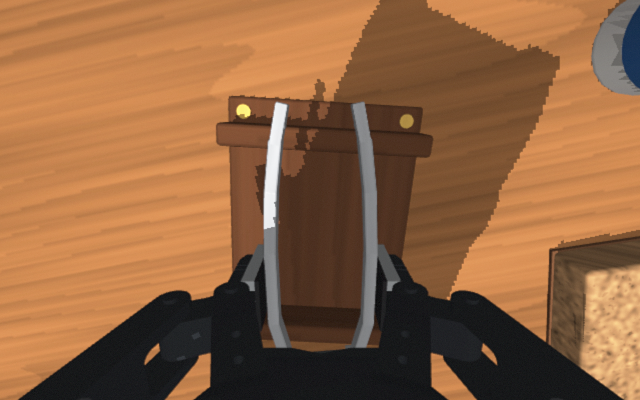

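View pics/s5.png

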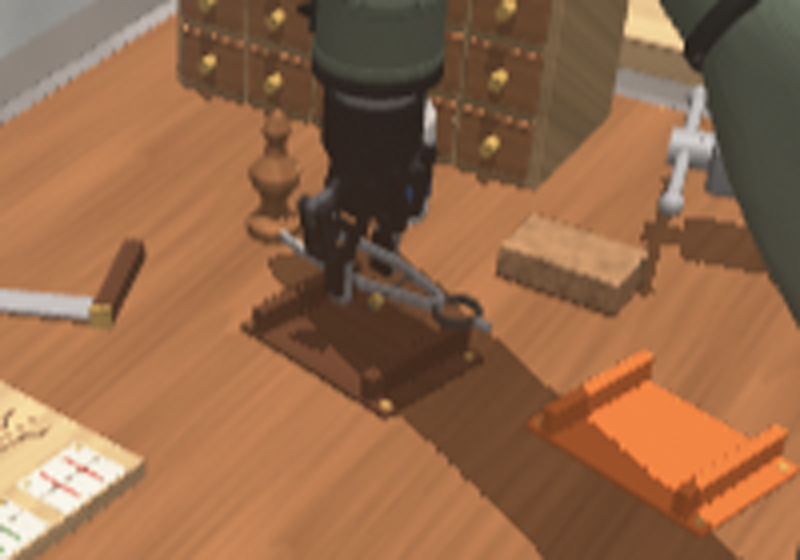

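Run:
```python
from h import *
s=env.read_state();m=viewer.camera_model('wrist');R=s['tool_rot'];p=s['tcp_pos']
for x in (.073,.075,.077,.08):
  for z in (-.010,-.015,-.02,-.025):
    print(x,z,*[np.round(w2px(m,p+R@np.array([x,y,z])),1) for y in(-.012,.012)])
a=cv2.imread('pics/w5.png'); cv2.imwrite('pics/w5c.png',cv2.resize(a[85:185,250:390],None,fx=5,fy=5,interpolation=cv2.INTER_CUBIC))
```

```text
0.073 -0.01 [289.6 105.8] [352.5 105.8]
0.073 -0.015 [288.3 105.5] [353.8 105.5]
0.073 -0.02 [286.9 105.3] [355.3 105.3]
0.073 -0.025 [285.3 105. ] [356.9 105. ]
0.075 -0.01 [289.4 100.3] [352.6 100.3]
0.075 -0.015 [288.1  99.8] [354.   99.8]
0.075 -0.02 [286.7  99.3] [355.5  99.2]
0.075 -0.025 [285.1  98.7] [357.1  98.7]
0.077 -0.01 [289.3  94.7] [352.8  94.7]
0.077 -0.015 [288.  94.] [354.2  94. ]
0.077 -0.02 [286.5  93.2] [355.7  93.2]
0.077 -0.025 [284.9  92.3] [357.3  92.3]
0.08 -0.01 [289.   86.2] [353.   86.2]
0.08 -0.015 [287.7  85.2] [354.4  85.1]
0.08 -0.02 [286.3  84. ] [356.  84.]
0.08 -0.025 [284.7  82.7] [357.6  82.7]
```

View pics/w5c.png

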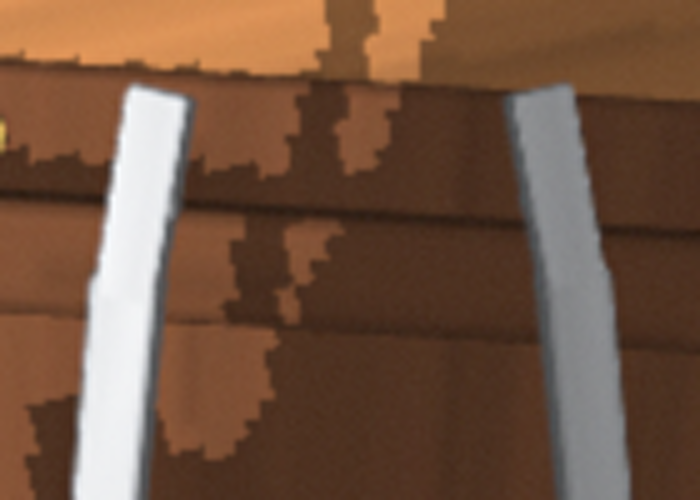

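Run:
```python
from h import *
a=cv2.imread('pics/w3.png'); cv2.imwrite('pics/w3c.png',cv2.resize(a[95:155,250:400],None,fx=5,fy=5,interpolation=cv2.INTER_CUBIC))
a=cv2.imread('pics/w1.png'); cv2.imwrite('pics/w1e.png',cv2.resize(a[100:160,60:150],None,fx=7,fy=7,interpolation=cv2.INTER_CUBIC))
```

```text
(no output)
```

View pics/w3c.png

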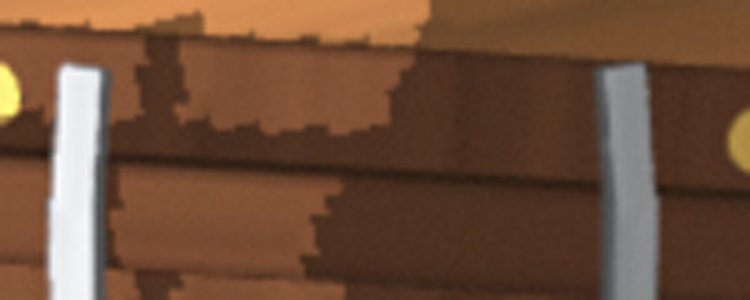

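View pics/w1e.png

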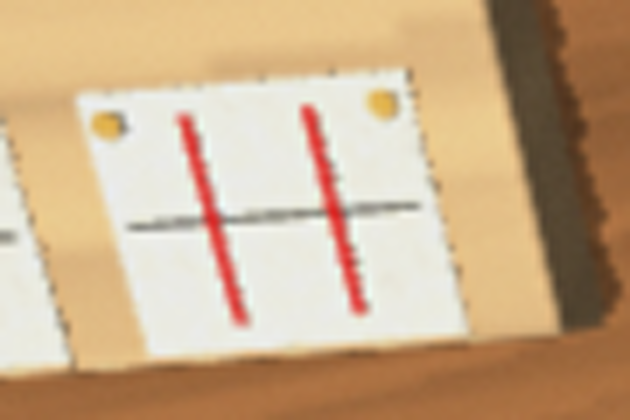

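Left red line crosses the thin line at about w1 pixel (90.4,131.1), the right one at (107.9,130.1). The callipers are lifted and the gap looks about right. I'll carry them across high and look at the card from close by.

Call:
carry_out:
  motion:
    - [46,0,20,20,0,0,0]
    - [46,-5,55,45,0,0,1]
    - [46,-10,95,60,0,0,2]
    - [46,-15,135,60,0,0,3]
    - [46,-20,175,60,0,0,4]

```text
time_s: 6.68
tcp_pos: [0.4997, -0.1197, 0.1201]
tool_rot: [[0.991, -0.132, -0.0], [-0.132, -0.991, 0.0], [-0.0, -0.0, -1.0]]
contact_force: [1.0, 0.7, -1.2]
opening: 0.0463
```

Call:
carry_out:
  motion:
    - [46,0,40,0,0,0,1]
    - [46,0,75,0,0,0,1.5]
    - [46,0,100,0,0,0,1.5]
    - [46,0,115,0,0,0,1.5]
    - [46,0,115,0,0,0,1.5]

```text
time_s: 7.3
tcp_pos: [0.5, -0.0056, 0.1201]
tool_rot: [[0.994, -0.105, -0.0], [-0.105, -0.994, 0.0], [-0.0, -0.0, -1.0]]
contact_force: [0.4, -0.4, -1.0]
opening: 0.0457
```

Run:
```python
from h import *
s=env.read_state(); print(s['time_s'],s['tcp_pos'],s['tool_rot'],s['opening'],s['contact_force'])
im=viewer.get_image('wrist');save('w6',im)
m=viewer.camera_model('wrist');np.save('w6.npy',m['world_to_cam'])
im=viewer.get_image('side');save('s6',cv2.resize(im[80:280,180:420],None,fx=3.3,fy=3,interpolation=cv2.INTER_CUBIC))
im=viewer.get_image('top');save('t6',im)
```

```text
7.3 [ 0.49999769 -0.00564777  0.12007075] [[ 9.94467674e-01 -1.05042517e-01 -3.39699572e-04]
 [-1.05042497e-01 -9.94467731e-01  7.68634602e-05]
 [-3.45894194e-04 -4.07553352e-05 -9.99999939e-01]] 0.04571865589278683 [ 0.41559743 -0.4414704  -1.00267607]
```

View pics/w6.png

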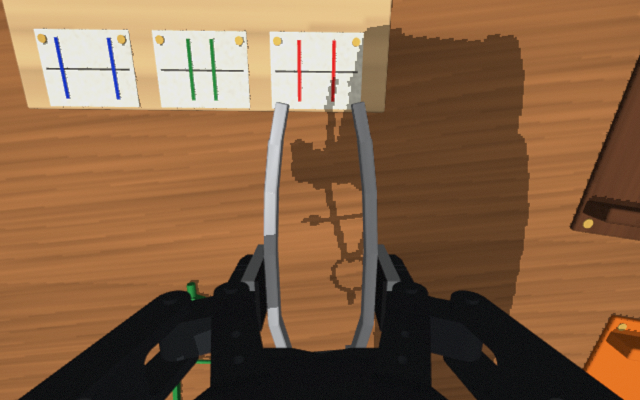

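View pics/s6.png

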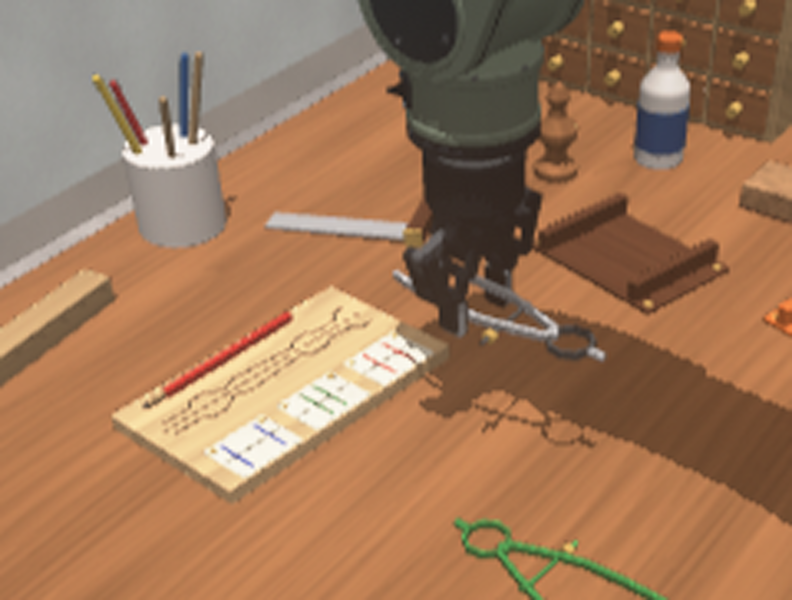

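Run:
```python
from h import *
a=cv2.imread('pics/w6.png'); cv2.imwrite('pics/w6c.png',cv2.resize(a[25:125,260:380],None,fx=6,fy=6,interpolation=cv2.INTER_CUBIC))
im=cv2.cvtColor(a,cv2.COLOR_BGR2HSV)
m=viewer.camera_model('wrist');m['world_to_cam']=np.load('w6.npy')
h,s,v=cv2.split(im)
M=((h<8)|(h>172))&(s>150)
M[:30]=0;M[110:]=0
n,lab,st,ce=cv2.connectedComponentsWithStats(M.astype(np.uint8))
for i in range(1,n):
    if st[i,4]<30 or not 260<ce[i,0]<380: continue
    ys,xs=np.where(lab==i); w=np.array([px2w(m,(x,y),.018)[:2] for x,y in zip(xs,ys)])
    vx=cv2.fitLine(w.astype(np.float32),cv2.DIST_L2,0,1e-4,1e-4).ravel(); 
    print(st[i],ce[i],w.mean(0),np.degrees(np.arctan(vx[1]/vx[0])))
```

```text
[297  40   4  61 162] [298.81481481  71.77777778] [ 0.59880987 -0.00173481] -6.489162
[331  41   4  60 163] [332.96319018  70.88343558] [ 0.59685466 -0.02571451] -6.3057933
```

View pics/w6c.png

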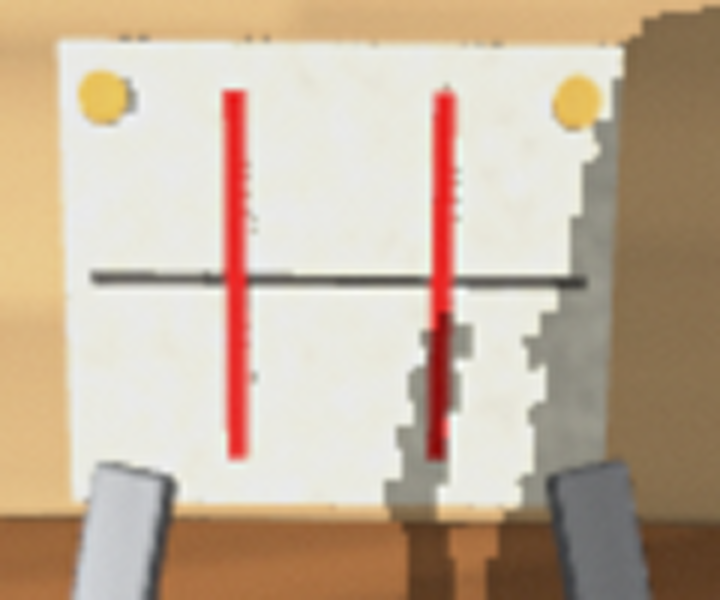

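Call:
carry_out:
  motion:
    - [46,10,0,-15,0,0,-0.4]
    - [46,20,0,-40,0,0,-0.4]
    - [46,24.5,0,-65,0,0,-0.4]
    - [46,24.5,0,-75,0,0,-0.4]
    - [46,24.5,0,-75,0,0,-0.4]

```text
time_s: 8.07
tcp_pos: [0.5243, -0.0063, 0.0447]
tool_rot: [[0.994, -0.114, -0.001], [-0.114, -0.994, 0.0], [-0.001, 0.0, -1.0]]
contact_force: [0.0, -0.2, -0.6]
opening: 0.0462
```

Run:
```python
from h import *
s=env.read_state(); print(s['time_s'],s['tcp_pos'],s['opening'],s['contact_force'])
im=viewer.get_image('wrist');save('w7',im); save('w7c',cv2.resize(im[40:160,250:390],None,fx=5,fy=5,interpolation=cv2.INTER_CUBIC))
m=viewer.camera_model('wrist');np.save('w7.npy',m['world_to_cam']);p=s['tcp_pos'];R=s['tool_rot']
for z in (-.0178,-.0138,-.0098): print([np.round(w2px(m,p+R@np.array([.0735,y,z])),1) for y in(-.012,.012)])
im=viewer.get_image('side');save('s7',cv2.resize(im[120:240,220:380],None,fx=5,fy=5,interpolation=cv2.INTER_CUBIC))
```

```text
8.075 [ 0.52428118 -0.00633525  0.04473006] 0.046183580495454575 [ 0.01305195 -0.21578472 -0.59976323]
[array([288. , 104.8]), array([354.8, 104.8])]
[array([289.1, 105. ]), array([353.6, 105. ])]
[array([290.1, 105.3]), array([352.6, 105.3])]
```

View pics/w7c.png

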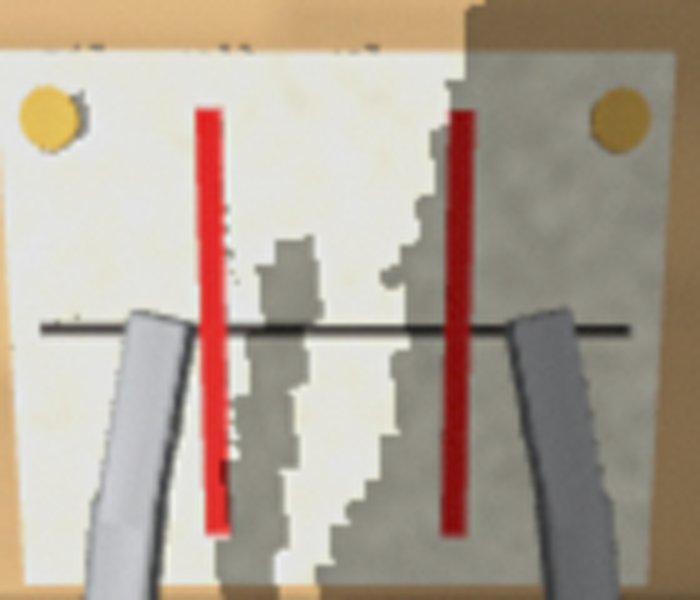

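View pics/s7.png

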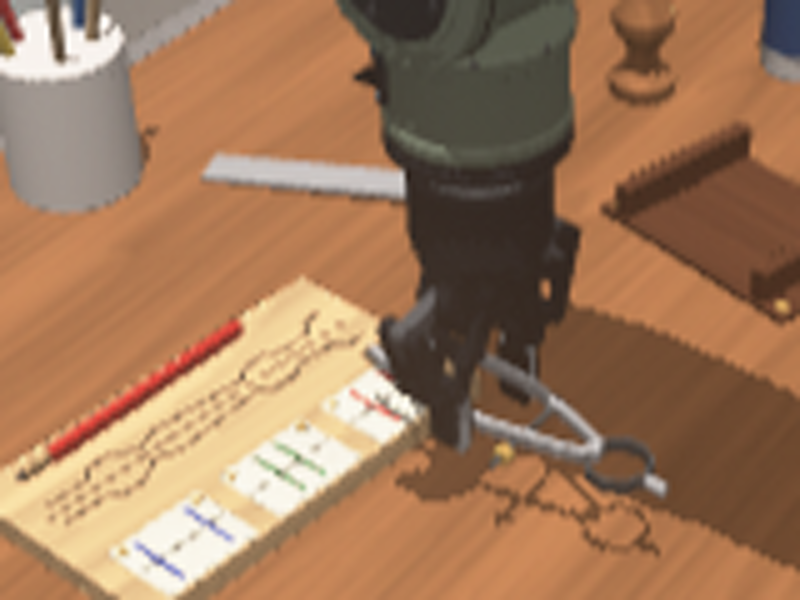

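Run:
```python
from h import *
m=viewer.camera_model('wrist');m['world_to_cam']=np.load('w7.npy')
f=lambda x,y:(x/5+250,y/5+40)
s=env.read_state();R=s['tool_rot'];p=s['tcp_pos']
for n,q,z in [('redl',f(211,328),.018),('redr',f(458,329),.018),('tl_bot',f(193,325),.0447+.0098),('tr_bot',f(509,323),.0447+.0098)]:
    w=px2w(m,q,z); print(n,w,'tool',np.round(1e3*R.T@(w-p),2))
```

```text
redl [ 5.99467996e-01 -5.08950544e-04  1.80000000e-02] tool [ 73.57 -14.1   27.82]
redr [ 0.59659351 -0.02484017  0.018     ] tool [73.47 10.4  27.82]
tl_bot [ 0.59883859 -0.00220726  0.0545    ] tool [ 73.16 -12.35  -8.68]
tr_bot [ 0.59623126 -0.02632614  0.0545    ] tool [73.3  11.91 -8.68]
```

Call:
carry_out:
  motion:
    - [46,0,1.7,-8,0,0,0]
    - [46,0.2,1.7,-16,0,0,0]
    - [46,0.2,1.7,-22,0,0,0]
    - [46,0.2,1.7,-26,0,0,0]
    - [46,0.2,1.7,-28,0,0,0]

```text
time_s: 8.8
tcp_pos: [0.5247, -0.0043, 0.017]
tool_rot: [[0.994, -0.113, -0.0], [-0.113, -0.994, 0.0], [-0.0, -0.0, -1.0]]
contact_force: [0.1, 0.6, -0.4]
opening: 0.0458
```

Run:
```python
from h import *
s=env.read_state(); print(s['time_s'],s['tcp_pos'],s['opening'],s['contact_force'])
im=viewer.get_image('wrist');save('w8',im); save('w8c',cv2.resize(im[40:160,250:390],None,fx=5,fy=5,interpolation=cv2.INTER_CUBIC))
m=viewer.camera_model('wrist');np.save('w8.npy',m['world_to_cam'])
im=viewer.get_image('side');save('s8',cv2.resize(im[140:240,250:350],None,fx=6,fy=6,interpolation=cv2.INTER_CUBIC))
```

```text
8.8 [ 0.52469374 -0.00434941  0.01703471] 0.0458094765822288 [ 0.0584585   0.61771445 -0.43827333]
```

View pics/w8c.png

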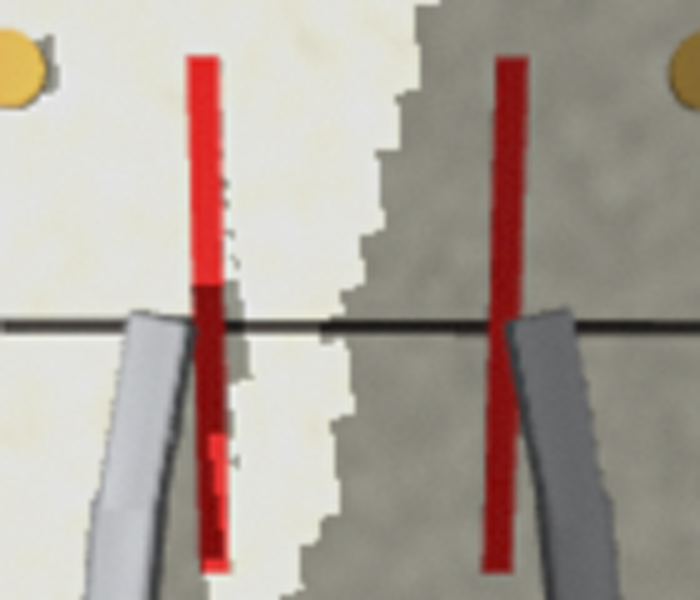

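View pics/s8.png

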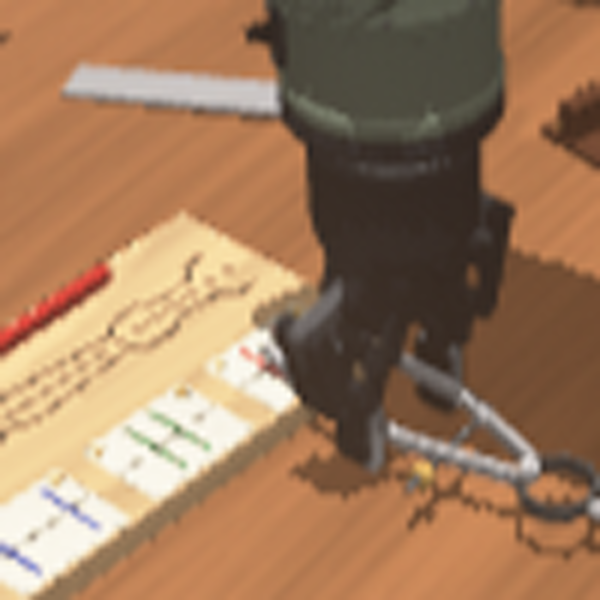

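Call:
carry_out:
  motion:
    - [46,0,-0.3,-1,0,0,0]
    - [46,0,-0.3,-2,0,0,0]
    - [46,0,-0.3,-2,0,0,0]
    - [46,0,-0.3,-2,0,0,0]
    - [46,0,-0.3,-2,0,0,0]

```text
time_s: 9.52
tcp_pos: [0.5248, -0.0046, 0.0153]
tool_rot: [[0.994, -0.113, 0.0], [-0.113, -0.994, 0.0], [0.0, -0.0, -1.0]]
contact_force: [-0.3, 0.4, -1.4]
opening: 0.0461
```

Run:
```python
from h import *
s=env.read_state(); print(s['time_s'],s['tcp_pos'],s['opening'],s['contact_force']);p=s['tcp_pos'];R=s['tool_rot']
save('w9c',cv2.resize(viewer.get_image('wrist')[40:160,250:390],None,fx=5,fy=5,interpolation=cv2.INTER_CUBIC))
im=viewer.get_image('side');m=viewer.camera_model('side')
b=cv2.resize(im[160:240,280:380],None,fx=7,fy=7,interpolation=cv2.INTER_CUBIC)
P=lambda v:tuple(int(round(c)) for c in (w2px(m,v)-[280,160]+.5)*7)
for x,y,z,c in [(-.075,0,-.0178,(0,255,255)),(-.12,0,-.0138,(255,255,0)),(.0735,-.012,-.0138,(0,255,0)),(.0735,.012,-.0138,(0,255,0))]:
    cv2.circle(b,P(p+R@np.array([x,y,z])),4,c,1)
cv2.circle(b,P([.59947,-.0005,.018]),4,(255,0,255),1);cv2.circle(b,P([.5966,-.0248,.018]),4,(255,0,255),1)
save('s9',b)
```

```text
9.525 [ 0.52475936 -0.00462471  0.01529792] 0.04614807431474478 [-0.2763665   0.41501684 -1.36353041]
```

View pics/s9.png

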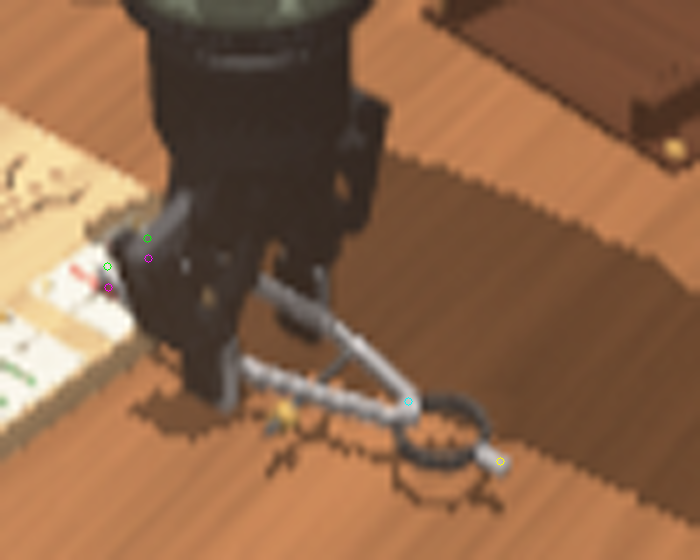

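View pics/w9c.png

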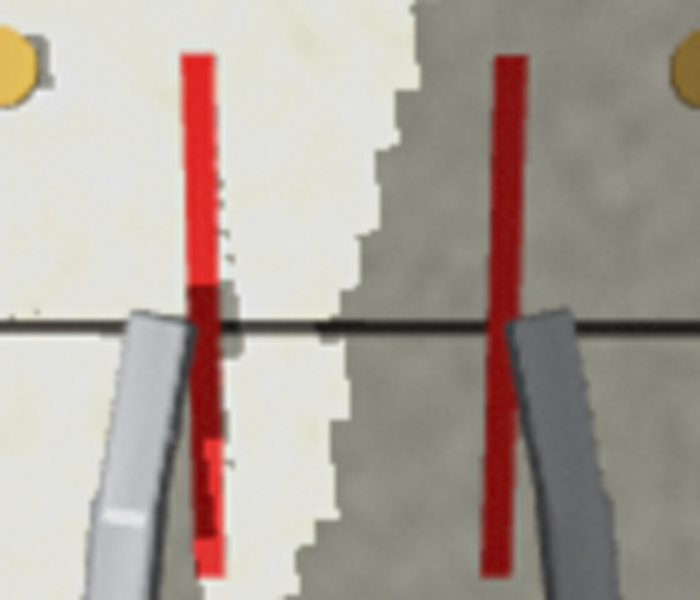

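The predicted pivot and tail points fall on their picture positions, so the callipers are level, with the tips about 11 mm above the card. Now I hold still.

Call:
carry_out:
  motion:
    - [46,0,0,0,0,0,0]
    - [46,0,0,0,0,0,0]
    - [46,0,0,0,0,0,0]
    - [46,0,0,0,0,0,0]
    - [46,0,0,0,0,0,0]

```text
time_s: 10.25
tcp_pos: [0.5248, -0.0046, 0.0153]
tool_rot: [[0.994, -0.113, 0.0], [-0.113, -0.994, 0.0], [0.0, -0.0, -1.0]]
contact_force: [-0.2, 0.8, -1.2]
opening: 0.0467
```

Call:
carry_out:
  motion:
    - [46,0,0,0,0,0,0]
    - [46,0,0,0,0,0,0]
    - [46,0,0,0,0,0,0]
    - [46,0,0,0,0,0,0]
    - [46,0,0,0,0,0,0]

```text
time_s: 10.88
tcp_pos: [0.5247, -0.0046, 0.0153]
tool_rot: [[0.994, -0.113, -0.0], [-0.113, -0.994, 0.0], [-0.0, -0.0, -1.0]]
contact_force: [-0.0, -0.3, -1.2]
opening: 0.0461
```

Call:
carry_out:
  motion:
    - [46,0,0,0,0,0,0]
    - [46,0,0,0,0,0,0]
    - [46,0,0,0,0,0,0]
    - [46,0,0,0,0,0,0]
    - [46,0,0,0,0,0,0]

```text
time_s: 11.5
tcp_pos: [0.5247, -0.0046, 0.0153]
tool_rot: [[0.994, -0.113, 0.0], [-0.113, -0.994, 0.0], [0.0, -0.0, -1.0]]
contact_force: [0.6, -0.0, -1.5]
opening: 0.0464
```

Call:
carry_out:
  motion:
    - [46,0,0,0,0,0,0]
    - [46,0,0,0,0,0,0]
    - [46,0,0,0,0,0,0]
    - [46,0,0,0,0,0,0]
    - [46,0,0,0,0,0,0]

```text
time_s: 12.12
tcp_pos: [0.5247, -0.0046, 0.0153]
tool_rot: [[0.994, -0.113, 0.0], [-0.113, -0.994, 0.0], [-0.0, -0.0, -1.0]]
contact_force: [-0.2, 0.1, -1.2]
opening: 0.0463
```

Run:
```python
from h import *
s=env.read_state(); print(s['time_s'],s['tcp_pos'],s['opening'],s['contact_force'])
save('w10c',cv2.resize(viewer.get_image('wrist')[40:160,250:390],None,fx=5,fy=5,interpolation=cv2.INTER_CUBIC))
```

```text
12.125 [ 0.52472961 -0.00461574  0.01527102] 0.046275105994060706 [-0.23253286  0.07027993 -1.15529867]
```

View pics/w10c.png

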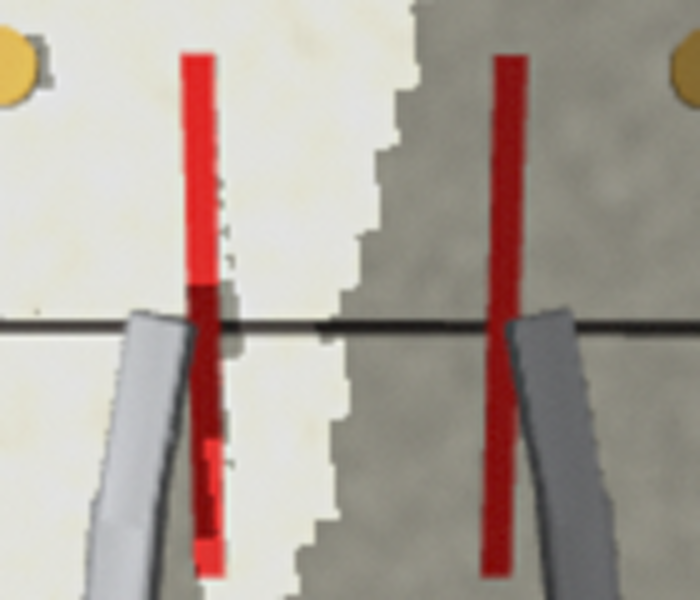

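```bash
python3 -c "
from workcell import env
print(env.job_done())"
```

```text
the job is handed in; nothing more can be done
None
```

The callipers are held level over the red card with the tip gap at about 24 mm, and the job was handed in at about 12 s. I squeezed the steel callipers to a 46 mm grip on the dark rest, lifted them clear, carried them level to the board and brought the tips over the two red crossings. I held them there without moving for about 2.5 s before handing in. The hand-in reports no verdict.

**Last checks:**
- **Tip gap:** the final wrist picture gives about 24.1 mm, scaled from the red lines' 24 mm spacing. The same method had read the fully open gap as 52.9 mm instead of 54 mm, so the true gap could be about 0.5 mm wider.
- **Tip position:** each tip is within about 1 mm of its own crossing.
- **Height and level:** the tips are about 11 mm above the card. That height is worked out from the arm's position, and the pivot and tail points in the side picture agree with it. The tips are partly hidden in that view.
- **Steadiness:** the arm stayed still during the hold. The grip opening read between 46.1 and 46.7 mm while the tips stayed at the same pixels, so I took that as sensor noise.
- **Contact:** the force reading over the board was only about the callipers' own weight, so there was no sign of touching it.
- **Other things on the bench:** I kept clear of them and the readings showed no knock, but I took no final picture to confirm that none had moved.

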